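Make up two cupboard repair kits in divided trays

ROBOT

A 6-joint arm with a two-finger parallel gripper is mounted at the origin on the work surface. World frame = base frame: x ahead of the robot, y to its left, z up, the work surface at z = 0. Lengths are in m, angles in rad, forces in N, time in s.
With the tool pointing down it reaches from about 0.425 to 0.95 m from the base axis. Payload 3.5 kg.
Tool frame: the origin (TCP) lies midway between the tips of the shut fingers; the grasp point (between the pads) lies 19 mm behind it (ctrl.hold_point_z is the distance from the TCP to the grasp point, in m); z points along the fingers, y is the line along which they close (so a half turn about z gives the same grasp; the last joint's range is limited). The gripper opens to 85 mm and grips with 20 to 120 N. Pads are 22 mm wide; open, the fingers measure 114 mm over their backs; the gripper's body (76 mm by 85 mm) begins 54 mm behind the grasp point. The pads swing forward as they close: fully open they stand 13 mm farther back than shut.
Start: joints at [1.088, 0.286, 1.577, -0, 1.279, -0.15], TCP at [0.22, 0.638, 0.231] pointing down, gripper open.
Joint ranges: [-2.77, 2.77], [-0.9, 2.22], [0.21, 2.48], [-1.53, 4.67], [0.24, 2.81], [-2.84, 2.84]. Speed limits (rad/s): [2.79, 2.79, 3.14, 3.14, 3.14, 3.14].

INTERFACE

Orientations are given as a unit quaternion [x, y, z, w].
In Python, from plant import readout, cams, sign_off, ctrl gives the robot as it stands. The module is installed in compiled form; this text tells all that it offers.
- The arm moves only by the tool step_arm, never from a script. Its argument "increments" is a list of rows, each a list of 2 entries, a list of its own where there are three numbers: the shift along the world's x, y, z in mm, then the turn, a rotation vector about the world's x, y, z in rad. In form: [[[x, y, z], [rx, ry, rz]], ...]. A call has 1 to 8 rows; each row shifts and turns the commanded pose from where the row before left it; what a row does not reach is not made up. A row lasts 1/12 s, in which the tool goes at most 41.7 mm and 7.16 degrees, less where a joint would pass 70% of its speed; a pose out of reach is approached as far as the arm can. A call is refused whole if a number of a shift passes 41.7 or a number of a turn 0.125, either way. A call with a gripper value outside its range is refused whole. "fingers" is the opening, from -1 (shut) to 1 (fully open), set as the call begins (left out, the last holds). The fingers move at their own pace and stop on an object; "grip_force" is the grip in N (left out, the last holds). Time passes only in rows, so rows that do not move let the fingers close. It gives the time, the measured TCP pose, the force, the opening and the grip force at its end, in the units of the state.
- readout.get_state(): the state, without advancing time (a new reading comes with each control period).
- cams.read_camera(name): name is "scene" or "top"; returns the picture (420x560x3 uint8, red, green, blue); there is no depth.
- cams.get_calibration(name): a dict with "fx", "fy", "cx", "cy" (pixels), "eye" and "rotation" of the camera in the world. Camera axes: x right, y up, looking along -z (the intrinsics and any distortion apply to the point x, -y, -z); pixel columns grow to the right and rows downward; lengths in m; the calibration is good to about 2 mm. A picture is of the moment at which its call begins. get_calibration takes no time and is no camera call.
- sign_off(): hands the job in; it is judged then, once.
The state is a dict: "time": time; "qpos": joint angles; "dq": joint speeds; "joint_efforts": joint torques, N m; "eef_pos": TCP position; "tcp_rot": TCP orientation; "contact_force": force on the tool from outside, world axes, zero at the start; "wrist_torque": the same for the moment, N m; "opening": opening from 0.0 (shut) to 1.0 (fully open); "finger_force": force on a finger pad.
Only numpy, scipy, OpenCV 4.12 (cv2) and the standard library are available. Lean on these libraries where they do the work, as an engineer would, in place of code of your own. Each camera call takes 0.05 s, during which the arm holds its last target. There are 200 camera calls.

TASK

Make up two repair kits. Into the blue tray put the steel hinge plate, the pale beech dowel and the chrome socket; into the yellow tray put the brass hinge plate and the dark dowel. In each tray the hinge plate lies flat, rail up, in the large middle pocket, and the dowel (lying down) and the socket (standing) have an end pocket each, whichever end you like; leave the black socket, the mug and the screwdriver where they are.

Things in the scene. Friction and masses are not known exactly. Their poses are not given: they have to be found in the camera images.
- tray_blue: Blue, pale-floored kit tray, fixed, open on top, 216 x 98 mm, 16 mm high, floor and walls 4 mm thick. Two dividers as high as the walls make three pockets in a row: the middle one 80 x 90 mm inside, at the tray's centre; the end ones 60 x 90 mm inside, centred 74 mm either side of it along x. Origin: centre of the underside (pocket floors 4 mm above it); x along the tray, y across, z up.
- tray_yellow: Yellow, pale-floored kit tray, fixed, open on top, 216 x 98 mm, 16 mm high, floor and walls 4 mm thick. Two dividers as high as the walls make three pockets in a row: the middle one 80 x 90 mm inside, at the tray's centre; the end ones 60 x 90 mm inside, centred 74 mm either side of it along x. Origin: centre of the underside (pocket floors 4 mm above it); x along the tray, y across, z up.
- plate_steel: Grey steel hinge plate: flat plate 60 x 36 x 6 mm with a raised rail 44 x 14 x 10 mm lengthwise along the middle of its top (16 mm high in all; grip it by the rail, 14 mm wide, or by the long edges, 36 mm wide). Lies loose on the table, rail up. Origin: centre of the underside; x along its length, y across, z up.
- plate_brass: Yellowish brass hinge plate: flat plate 60 x 36 x 6 mm with a raised rail 44 x 14 x 10 mm lengthwise along the middle of its top (16 mm high in all; grip it by the rail, 14 mm wide, or by the long edges, 36 mm wide). Lies loose on the table, rail up. Origin: centre of the underside; x along its length, y across, z up.
- dowel_beech: Pale beech wooden dowel, 16 mm diameter, 48 mm long, lying loose on the table (eight faint flats keep it from rolling). Origin: its centre, on its axis, 8 mm above what it lies on; x along its length; y and z may be rolled about that.
- dowel_dark: Dark brown wooden dowel, 16 mm diameter, 48 mm long, lying loose on the table (eight faint flats keep it from rolling). Origin: its centre, on its axis, 8 mm above what it lies on; x along its length; y and z may be rolled about that.
- socket_chrome: Bright chrome socket-wrench socket, standing upright with a hexagonal opening at the top: 24 mm diameter over its lower 20 mm, 22 mm above, 30 mm high. Origin: centre of the underside; z up.
- socket_black: Black socket-wrench socket, standing upright with a hexagonal opening at the top: 24 mm diameter over its lower 20 mm, 22 mm above, 30 mm high. Origin: centre of the underside; z up. Not wanted in either kit: leave it.
- mug: White ceramic mug holding steel plates, 82 mm diameter, 90 mm high (plates stick out to 97 mm), its handle reaching 70 mm from the centre along its y. Loose; leave it. Origin: centre of the underside, z up.
- screwdriver: Screwdriver with an orange silicone grip, 200 mm long, lying loose along its x, handle towards -x. Leave it. Origin: under its middle, at table height.

How it is judged:
By the outcome, as a careful person would: the job done as asked, in the order asked, and still so for the second after the job is handed in, with the robot touching nothing.
It also fails if it takes over 120 s, if anything falls off the work surface, if the arm or the gripper's body presses on something with over 40 N, if the wrist force passes 120 N, or if a joint passes its speed limit or range.

## Working session

There is one attempt and no reset: what is moved stays moved. The work goes in short steps, Python scripts to look and compute and a tool call to move; the robot and the scene stay as the last step left them, time stands still between calls to the robot, and variables do not carry over. Pictures are saved under pics/ and viewed, at most 14 in all, crops included, and the job is handed in when it is done.

Besides the shell and the picture viewer there is one more tool, called after ">>>" as a command line: name --argument value ..., lists and objects as JSON in quotes. step_arm: Moves the arm, as the interface text tells. Its arguments: {"type":"object","properties":{"increments":{"type":"array","items":{"type":"array"}},"fingers":{"type":"number"},"grip_force":{"type":"number"}},"required":["increments"]}

```bash
mkdir -p pics
python3 - <<'E'
from plant import readout, cams, ctrl
import cv2
for n in("top","scene"):
    im=cams.read_camera(n); cv2.imwrite(f"pics/{n}0.png",im[:,:,::-1]); print(n,cams.get_calibration(n))
print(readout.get_state(), ctrl.hold_point_z)
E
```

```text
top {'fx': 483.57408992189085, 'fy': 483.57408992189085, 'cx': 276.65873459819386, 'cy': 208.4852259122899, 'eye': array([4.26082767e-01, 4.21813350e-04, 1.48881571e+00]), 'rotation': array([-0.02902111,  0.02399385,  0.70674863, -0.70646192])}
scene {'fx': 410.95420015017123, 'fy': 410.95420015017123, 'cx': 274.35181837782443, 'cy': 212.0628265986105, 'eye': array([0.9929452 , 0.69087206, 0.59660178]), 'rotation': array([0.12950313, 0.45019184, 0.84207065, 0.26734484])}
{'time': 0.1, 'qpos': array([ 1.08800727e+00,  2.87122124e-01,  1.57805807e+00,  5.15823234e-07,
        1.27854878e+00, -1.49996095e-01]), 'dq': array([-0.00082615, -0.00036602, -0.00340402,  0.00098234,  0.00058401,
       -0.00104614]), 'joint_efforts': array([ 8.94567784e-04, -4.07294548e+01, -2.93700081e+01, -1.34351103e-04,
        3.45699089e-03,  1.86955765e-05]), 'eef_pos': array([0.22020287, 0.63744488, 0.23004056]), 'tcp_rot': array([ 1.65629663e-01,  9.86187443e-01, -1.01506506e-03, -3.32582529e-04]), 'contact_force': array([ 1.01378229, -0.12718465, -0.40972822]), 'wrist_torque': array([-0.00304824, -0.02138912,  0.03387575]), 'finger_force': 0.0, 'opening': 1.0010820187197618} 0.0187
```

View pics/top0.png

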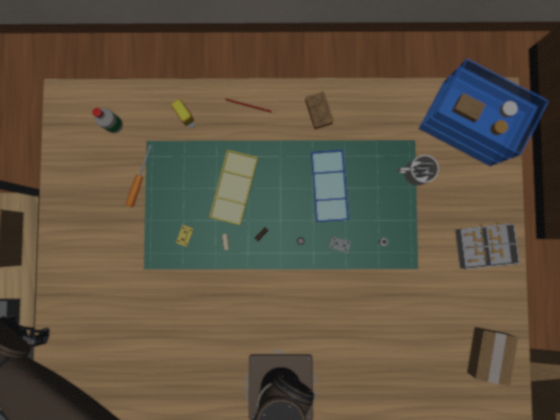

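View pics/scene0.png

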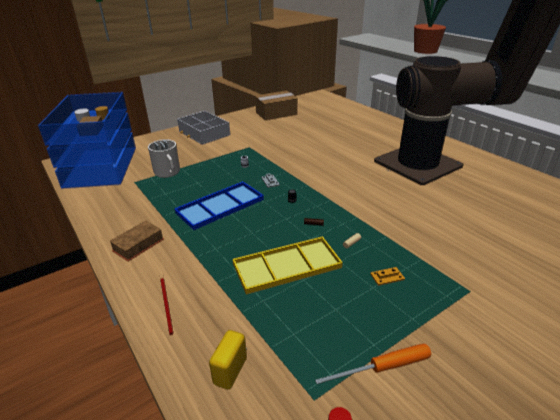

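The top view shows the brass plate at about (185,236), beech dowel (225,242), dark dowel (261,234), black socket (300,240), steel plate (340,244) and chrome socket (384,242). The yellow tray is at (234,187), the blue tray at (330,186) and the mug at (424,169). Next I'll enlarge it and measure.

```bash
cat > h.py <<'E'
import numpy as np, cv2
from scipy.spatial.transform import Rotation as R
from plant import readout, cams
def ray(n,u,v):
    c=cams.get_calibration(n)
    d=R.from_quat(c["rotation"]).apply([(u-c["cx"])/c["fx"],-(v-c["cy"])/c["fy"],-1]); return c["eye"],d
def p2w(n,u,v,z):
    e,d=ray(n,u,v); return (e+d*(z-e[2])/d[2])
def w2p(n,p):
    c=cams.get_calibration(n); q=R.from_quat(c["rotation"]).inv().apply(np.array(p)-c["eye"])
    return np.array([c["cx"]+c["fx"]*q[...,0]/-q[...,2], c["cy"]-c["fy"]*q[...,1]/-q[...,2]]).T
E
python3 - <<'E'
from h import *
a=cv2.imread("pics/top0.png")
c=cv2.resize(a[222:262,165:295],None,fx=6,fy=6,interpolation=cv2.INTER_CUBIC)
d=cv2.resize(a[222:262,285:415],None,fx=6,fy=6,interpolation=cv2.INTER_CUBIC)
o=np.clip(np.vstack([c,d]).astype(float)*1.8,0,255).astype(np.uint8); cv2.imwrite("pics/z0.png",o)
s=cv2.imread("pics/scene0.png")
cv2.imwrite("pics/z1.png",np.clip(cv2.resize(s[145:300,165:425],None,fx=3,fy=3,interpolation=cv2.INTER_CUBIC).astype(float)*1.3,0,255).astype(np.uint8))
# automatic blobs that differ from the mat
f=a.astype(float); roi=np.zeros(a.shape[:2],bool); roi[145:264,150:412]=1
hsv=cv2.cvtColor(a,cv2.COLOR_BGR2HSV)
mat=np.median(a[220:230,270:400].reshape(-1,3),axis=0); print("mat",mat)
m=((np.abs(f-mat).max(2)>22)&roi).astype(np.uint8)
n,l,st,ce=cv2.connectedComponentsWithStats(m)
for i in range(1,n):
    if st[i,4]<25: continue
    pts=np.argwhere(l==i)[:,::-1].astype(np.float32)
    r=cv2.minAreaRect(pts)
    z=0.016
    w=p2w("top",*r[0],z)
    b=cv2.boxPoints(r); wb=[p2w("top",*q,z)[:2] for q in b]
    print(st[i],ce[i].round(1),np.round(w,4),np.round(wb,3).tolist())
E
```

```text
mat [85. 95. 65.]
[ 209  150   49   75 2367] [233.1 187.1] [0.6026 0.1448 0.016 ] [[0.509, 0.221], [0.723, 0.168], [0.697, 0.068], [0.483, 0.122]]
[ 311  150   37   72 2176] [329.3 185.6] [ 0.6079 -0.1503  0.016 ] [[0.712, -0.094], [0.72, -0.191], [0.505, -0.206], [0.497, -0.11]]
[400 161  12  24 156] [407.1 172.1] [ 0.6471 -0.3841  0.016 ] [[0.683, -0.368], [0.683, -0.402], [0.612, -0.4], [0.612, -0.367]]
[176 224  18  23 263] [184.3 235.2] [0.455  0.2919 0.016 ] [[0.432, 0.32], [0.491, 0.301], [0.478, 0.264], [0.419, 0.283]]
[255 228  13  13  81] [261.1 233.7] [0.4601 0.0584 0.016 ] [[0.449, 0.08], [0.483, 0.05], [0.472, 0.037], [0.438, 0.067]]
[222 233   7  18 104] [225.  241.3] [0.4362 0.168  0.016 ] [[0.462, 0.177], [0.462, 0.159], [0.41, 0.159], [0.41, 0.177]]
[330 238  20  15 184] [339.7 244.4] [ 0.4281 -0.1799  0.016 ] [[0.419, -0.147], [0.453, -0.157], [0.437, -0.213], [0.403, -0.203]]
[380 238   7   8  33] [383.  241.8] [ 0.4361 -0.3117  0.016 ] [[0.447, -0.303], [0.447, -0.321], [0.425, -0.321], [0.425, -0.302]]
```

View pics/z0.png

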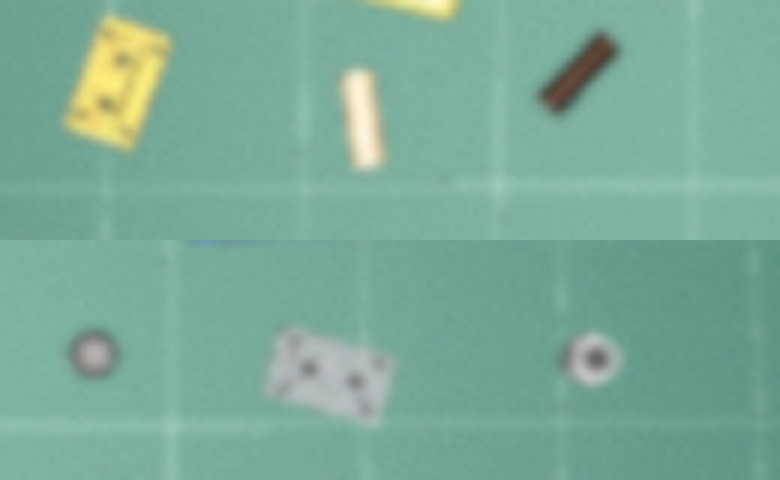

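View pics/z1.png

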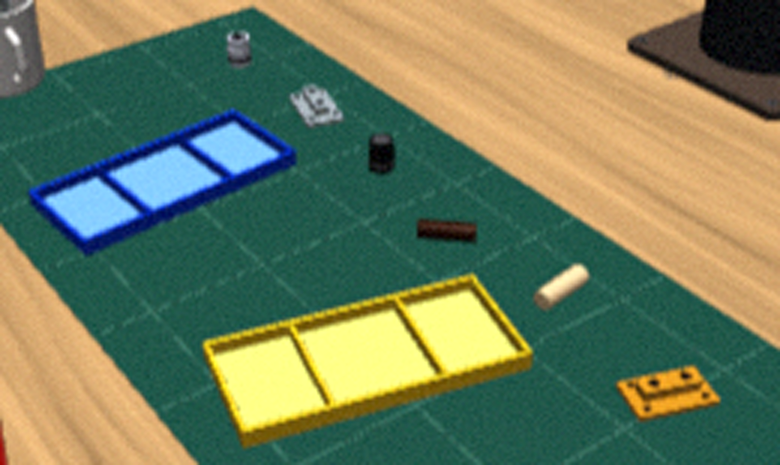

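The enlarged top view gives yaws by eye and shows the chrome socket on the right, with black on the left. The enlarged scene view confirms which items are which, and that the plates lie rail up. Next I'll fit the known shapes to the silhouettes in both views.

```bash
cat > fit.py <<'E'
from h import *
from scipy.optimize import minimize
U=8
def box(l,w,z0,z1): return np.array([[x,y,z] for x in(-l/2,l/2) for y in(-w/2,w/2) for z in(z0,z1)])
t=np.linspace(0,2*np.pi,24,endpoint=False)
cyl=lambda r,z:np.c_[r*np.cos(t),r*np.sin(t),0*t+z]
dow=np.vstack([np.c_[0*t+s*.024,.008*np.cos(t),.008+.008*np.sin(t)] for s in(-1,1)])
M=dict(tray=box(.216,.098,0,.016),plate=np.vstack([box(.06,.036,0,.006),box(.044,.014,.006,.016)]),dowel=dow,socket=np.vstack([cyl(.012,0),cyl(.012,.02),cyl(.011,.03)]))
def fit(cam,im,kind,g,pad=7):
    P=M[kind]
    def proj(q):
        c,s=np.cos(q[2]),np.sin(q[2]); return w2p(cam,P@np.array([[c,s,0],[-s,c,0],[0,0,1]])+[q[0],q[1],0])
    p=proj(g); a=np.floor(p.min(0)).astype(int)-pad; b=np.ceil(p.max(0)).astype(int)+pad
    cr=im[a[1]:b[1],a[0]:b[0]].astype(np.float32)
    edge=np.vstack([cr[:2].reshape(-1,3),cr[-2:].reshape(-1,3),cr[:,:2].reshape(-1,3),cr[:,-2:].reshape(-1,3)])
    d=np.abs(cr-np.median(edge,0)).max(2)
    H,W=d.shape; D=cv2.resize(d,(W*U,H*U),interpolation=cv2.INTER_CUBIC)
    def mask(q):
        h=cv2.convexHull((((proj(q)-a+.5)*U-.5)*16).round().astype(np.int32))
        return cv2.fillConvexPoly(np.zeros(D.shape,np.uint8),h,1,shift=4)
    th=.45*np.median(D[mask(g)>0]) if kind!="socket" else .4*np.percentile(D[mask(g)>0],70)
    B=(D>th).astype(np.uint8)
    cs,_=cv2.findContours(B,cv2.RETR_EXTERNAL,cv2.CHAIN_APPROX_NONE)
    mg=mask(g); best=max(cs,key=lambda c:(mg*cv2.drawContours(np.zeros_like(B),[c],-1,1,-1)).sum())
    B=cv2.drawContours(np.zeros_like(B),[best],-1,1,-1)
    f=lambda q:float((mask([q[0],q[1],q[2]])!=B).sum())/B.sum()
    S=np.array(g)+np.array([[0,0,0],[.006,0,0],[0,.006,0],[0,0,.15]])
    r=minimize(f,g,method="Nelder-Mead",options=dict(initial_simplex=S,xatol=1e-5,fatol=1e-5))
    r=minimize(f,r.x,method="Nelder-Mead",options=dict(initial_simplex=r.x+S-S[0],xatol=1e-5,fatol=1e-5))
    return r.x,r.fun,B.sum()/mask(r.x).sum()
E
cat > est.py <<'E'
from fit import *
G=dict(tray_yellow=("tray",[.6026,.1448,-.24]),tray_blue=("tray",[.6079,-.1503,.075]),plate_brass=("plate",[.455,.292,-.33]),
 plate_steel=("plate",[.428,-.18,1.29]),dowel_beech=("dowel",[.436,.168,.13]),dowel_dark=("dowel",[.460,.0584,-.75]),
 socket_chrome=("socket",[.436,-.3117,0]),socket_black=("socket",[.44,-.056,0]))
if __name__=="__main__":
  T=cv2.imread("pics/top0.png");S=cv2.imread("pics/scene0.png")
  for n,(k,g) in G.items():
    for c,i in(("top",T),("scene",S)):
        try:
            q,e,r=fit(c,i,k,g); print(n,c,q.round(4),"err %.2f ratio %.2f"%(e,r))
        except Exception as x: print(n,c,x)
E
python3 est.py
```

```text
tray_yellow top [ 0.6038  0.1448 -0.2483] err 0.01 ratio 0.99
tray_yellow scene [ 0.5955  0.1337 -0.2511] err 0.13 ratio 0.89
tray_blue top [ 0.608  -0.1512  0.0609] err 0.07 ratio 0.94
tray_blue scene [ 0.6032 -0.1548  0.0686] err 0.06 ratio 0.94
plate_brass top [ 0.4554  0.2949 -0.3307] err 0.06 ratio 1.05
plate_brass scene [ 0.451   0.2938 -0.34  ] err 0.07 ratio 0.93
plate_steel top [ 0.4277 -0.1812  1.2806] err 0.07 ratio 1.05
plate_steel scene [ 0.4238 -0.182   1.2931] err 0.09 ratio 0.93
dowel_beech top [0.4361 0.1689 0.1512] err 0.08 ratio 1.04
dowel_beech scene [0.4309 0.1675 0.1561] err 0.14 ratio 0.89
dowel_dark top [ 0.46    0.0588 -0.756 ] err 0.06 ratio 1.02
dowel_dark scene [ 0.4576  0.0595 -0.7764] err 0.08 ratio 1.07
socket_chrome top [ 0.4362 -0.3133  0.0619] err 0.12 ratio 1.11
socket_chrome scene [ 0.4315 -0.3136  0.1306] err 0.14 ratio 1.00
socket_black top time passes only in moves, steps and waits
socket_black scene [ 0.4365 -0.0588  0.05  ] err 0.11 ratio 0.90
```

>>> step_arm --increments '[[[23,-32,0],[0,0,-0.11]],[[23,-32,0],[0,0,-0.11]],[[23,-32,0],[0,0,-0.11]],[[23,-32,0],[0,0,-0.11]],[[23,-32,0],[0,0,-0.11]],[[23,-32,0],[0,0,-0.11]],[[23,-32,0],[0,0,-0.11]],[[23,-32,0],[0,0,-0.11]]]' --fingers -1 --grip_force 20

```text
time: 0.77
eef_pos: [0.4049, 0.3801, 0.2308]
tcp_rot: [0.572, 0.82, -0.0, -0.0]
contact_force: [1.2, -0.1, 0.0]
opening: -0.001
finger_force: 0.0
```

>>> step_arm --increments '[[[23,-32,0],[0,0,-0.11]],[[23,-32,0],[0,0,-0.11]],[[23,-32,0],[0,0,-0.11]],[[23,-32,0],[0,0,-0.11]],[[0,-40,0],[0,0,-0.1]],[[0,-40,0],[0,0,-0.1]],[[-4,-40,0],[0,0,0]],[[-4,-40,0],[0,0,0]]]'

```text
time: 1.43
eef_pos: [0.4879, 0.0921, 0.2307]
tcp_rot: [0.799, 0.601, -0.0, -0.0]
contact_force: [0.9, -0.7, -0.4]
opening: -0.003
finger_force: 0.0
```

>>> step_arm --increments '[[[-10,-39,-15],[0,0,0]],[[-10,-39,-15],[0,0,0]],[[-10,-39,-15],[0,0,0]],[[-10,-39,-15],[0,0,0]],[[-10,-39,-15],[0,0,0]],[[-10,-39,-15],[0,0,0]],[[-10,-39,-15],[0,0,0]],[[0,0,-5],[0,0,0]]]'

```text
time: 2.1
eef_pos: [0.4181, -0.1755, 0.1226]
tcp_rot: [0.801, 0.598, -0.001, -0.001]
contact_force: [0.0, 0.3, -0.7]
opening: -0.001
finger_force: 0.0
```

```bash
cat > look.py <<'E'
from h import *
import sys
tag=sys.argv[1]; s=readout.get_state(); p=s["eef_pos"]; rot=R.from_quat(s["tcp_rot"])
y=rot.apply([0,1,0]); print("pos",p.round(4),"yaw_y",round(float(np.arctan2(y[1],y[0])),3),"q",s["qpos"].round(2),"open",round(s["opening"],3),"F",s["contact_force"].round(1),"ff",s["finger_force"],"t",s["time"])
for c in sys.argv[2:]:
    im=cams.read_camera(c)[:,:,::-1].copy(); cv2.imwrite(f"pics/{c}{tag}.png",im)
    uv=w2p(c,p); print(c,"tcp px",uv.round(1))
    a=np.clip(uv.astype(int)-[40,40],0,[479,339]); cr=im[a[1]:a[1]+80,a[0]:a[0]+80]
    cr=np.clip(cv2.resize(cr,None,fx=6,fy=6,interpolation=cv2.INTER_CUBIC)*1.5,0,255).astype(np.uint8)
    cv2.imwrite(f"pics/{c}{tag}z.png",cr); print("crop origin",a)
E
python3 look.py 1 scene top
```

```text
pos [ 0.4181 -0.1755  0.1226] yaw_y -0.289 q [-0.62 -0.09  2.19 -0.    1.04 -0.33] open -0.001 F [ 0.   0.3 -0.7] ff 0.0 t 2.1
scene tcp px [271.8 142.4]
crop origin [231 102]
top tcp px [342.6 247.7]
crop origin [302 207]
```

View pics/scene1z.png

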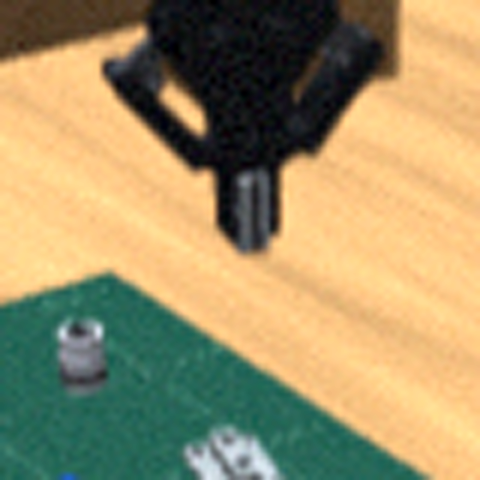

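The shut fingertip is at about scene pixel (272,142.7), within half a pixel of the predicted (271.8,142.4). The scene camera is therefore accurate here and the top view is off by about 4 mm in x.

>>> step_arm --increments '[[[2,-2,-20],[0,0,0]],[[2,-2,-25],[0,0,0]],[[2,-2,-25],[0,0,0]],[[0,0,-20],[0,0,0]],[[0,0,-14],[0,0,0]],[[0,0,-6],[0,0,0]],[[0,0,-3],[0,0,0]],[[0,0,0],[0,0,0]]]' --fingers 0.0

```text
time: 2.87
eef_pos: [0.427, -0.176, 0.0117]
tcp_rot: [0.799, 0.601, 0.0, -0.0]
contact_force: [-0.9, 0.4, -0.2]
opening: 0.505
finger_force: 0.0
```

```bash
python3 look.py 2 scene
```

```text
pos [ 0.427  -0.176   0.0117] yaw_y -0.28 q [-0.61  0.13  2.22  0.    0.79 -0.33] open 0.505 F [-0.9  0.4 -0.2] ff 0.0 t 2.8667
scene tcp px [270.1 178.6]
crop origin [230 138]
```

View pics/scene2z.png

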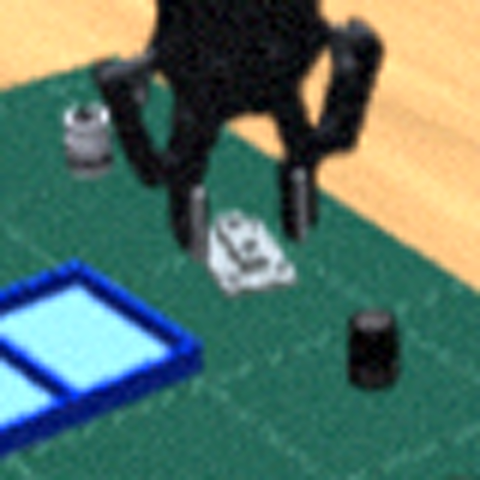

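The fingers straddle the plate, with their midpoint at scene pixel (270,178), matching the TCP. The plate centre is about 6 mm further along the rail, so I'll shift, lower and close.

>>> step_arm --increments '[[[-3,-6,0],[0,0,0]],[[0,0,-2],[0,0,0]],[[0,0,-2],[0,0,0]],[[0,0,0],[0,0,0]],[[0,0,0],[0,0,0]]]'

```text
time: 3.33
eef_pos: [0.4235, -0.1829, 0.0076]
tcp_rot: [0.8, 0.601, 0.0, -0.0]
contact_force: [-0.3, 0.4, -1.0]
opening: 0.499
finger_force: 0.0
```

>>> step_arm --increments '[[[0,0,0],[0,0,0]],[[0,0,0],[0,0,0]],[[0,0,0],[0,0,0]],[[0,0,0],[0,0,0]],[[0,0,0],[0,0,0]],[[0,0,0],[0,0,0]]]' --fingers -1 --grip_force 40

```text
time: 3.83
eef_pos: [0.4238, -0.1829, 0.0077]
tcp_rot: [0.799, 0.601, 0.0, 0.0]
contact_force: [-0.8, 0.3, 1.9]
opening: 0.145
finger_force: 41.0
```

>>> step_arm --increments '[[[0,0,20],[0,0,0]],[[0,0,30],[0,0,0]],[[30,5,10],[0,0,0.07]],[[35,6,0],[0,0,0.07]],[[35,6,0],[0,0,0.07]],[[35,6,0],[0,0,0.07]],[[35,6,0],[0,0,0.07]],[[10,0,0],[0,0,0]]]'

```text
time: 4.5
eef_pos: [0.6075, -0.1528, 0.0674]
tcp_rot: [0.681, 0.732, 0.001, 0.001]
contact_force: [-0.9, -1.3, -1.5]
opening: 0.142
finger_force: 40.7
```

>>> step_arm --increments '[[[0,0,0],[0,0,0]],[[0,0,0],[0,0,0]],[[0,0,0],[0,0,0]]]'

```text
time: 4.75
eef_pos: [0.6017, -0.1536, 0.0664]
tcp_rot: [0.683, 0.73, -0.001, -0.001]
contact_force: [-0.1, 0.3, -1.3]
opening: 0.15
finger_force: 40.7
```

```bash
python3 look.py 3 scene
```

```text
pos [ 0.6017 -0.1536  0.0664] yaw_y 0.067 q [-0.41  0.35  1.82 -0.    0.97 -0.48] open 0.15 F [-0.1  0.3 -1.3] ff 40.68373918533325 t 4.75
scene tcp px [218.3 183.6]
crop origin [178 143]
```

View pics/scene3z.png

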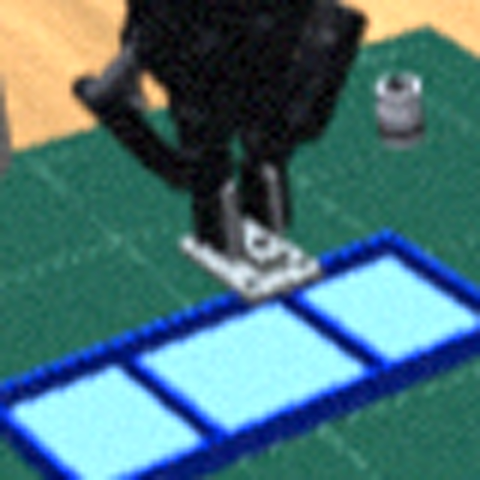

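The plate hangs level in the grip over the blue tray's middle pocket. Now I'll lower and release it.

>>> step_arm --increments '[[[1,-1,-20],[0,0,0]],[[1,0,-20],[0,0,0]],[[0,0,-8],[0,0,0]],[[0,0,-4],[0,0,0]],[[0,0,-2],[0,0,0]],[[0,0,0],[0,0,0]],[[0,0,0],[0,0,0]]]'

```text
time: 5.38
eef_pos: [0.6061, -0.1552, 0.0146]
tcp_rot: [0.683, 0.731, 0.0, 0.001]
contact_force: [-0.2, 0.1, -0.4]
opening: 0.142
finger_force: 40.7
```

>>> step_arm --increments '[[[0,0,0],[0,0,0]],[[0,0,0],[0,0,0]],[[0,0,5],[0,0,0]],[[0,0,20],[0,0,0]],[[0,0,30],[0,0,0]],[[0,0,30],[0,0,0]],[[0,0,0],[0,0,0]]]' --fingers -0.3

```text
time: 5.97
eef_pos: [0.6102, -0.1566, 0.107]
tcp_rot: [0.683, 0.731, 0.002, 0.007]
contact_force: [0.6, -0.2, 1.0]
opening: 0.351
finger_force: 0.0
```

```bash
python3 look.py 4
```

```text
pos [ 0.6102 -0.1566  0.107 ] yaw_y 0.068 q [-0.41  0.31  1.79  0.    1.03 -0.48] open 0.351 F [ 0.6 -0.2  1. ] ff 0.0 t 5.9667
```

>>> step_arm --increments '[[[-18,32,0],[0,0,-0.114]],[[-18,32,0],[0,0,-0.114]],[[-18,32,0],[0,0,-0.114]],[[-18,32,0],[0,0,-0.114]],[[-18,32,0],[0,0,-0.114]],[[-18,32,0],[0,0,-0.114]],[[-18,32,0],[0,0,-0.114]],[[-18,32,0],[0,0,-0.114]]]' --fingers 0.0

```text
time: 6.63
eef_pos: [0.4609, 0.1025, 0.0992]
tcp_rot: [0.936, 0.353, 0.001, 0.0]
contact_force: [0.8, 0.7, -0.2]
opening: 0.496
finger_force: 0.0
```

>>> step_arm --increments '[[[-18,32,0],[0,0,-0.114]],[[-16,37,0],[0,0,-0.114]],[[0,0,-10],[0,0,-0.114]],[[0,0,-10],[0,0,-0.114]],[[0,0,-10],[0,0,-0.114]],[[0,0,-10],[0,0,0]],[[0,0,0],[0,0,0]],[[0,0,0],[0,0,0]]]'

```text
time: 7.3
eef_pos: [0.429, 0.1667, 0.0582]
tcp_rot: [0.996, 0.085, -0.001, 0.0]
contact_force: [0.2, 0.4, -0.2]
opening: 0.502
finger_force: 0.0
```

```bash
python3 look.py 5 scene
```

```text
pos [0.429  0.1667 0.0582] yaw_y -1.401 q [0.15 0.04 2.21 0.   0.89 1.55] open 0.502 F [ 0.2  0.4 -0.2] ff 0.0 t 7.3
scene tcp px [354.3 221.2]
crop origin [314 181]
```

View pics/scene5z.png

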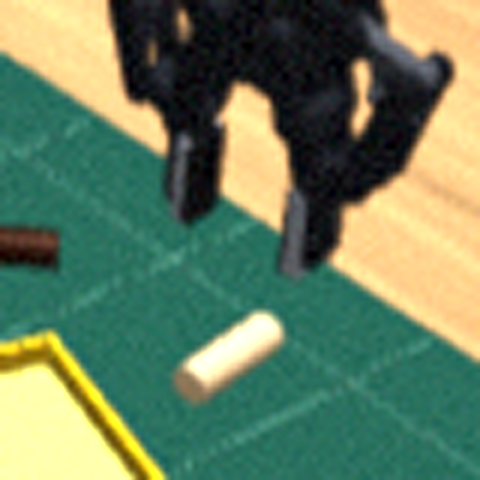

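The fingertip midpoint projects to scene pixel (354,221), matching the TCP, with the beech dowel at about (352,240) directly below. I'll lower and grasp it.

>>> step_arm --increments '[[[3,2,-20],[0,0,-0.015]],[[0,0,-20],[0,0,0]],[[0,0,-8],[0,0,0]],[[0,0,-4],[0,0,0]],[[0,0,-2],[0,0,0]],[[0,0,0],[0,0,0]],[[0,0,0],[0,0,0]]]'

```text
time: 7.93
eef_pos: [0.433, 0.169, 0.0054]
tcp_rot: [0.997, 0.076, 0.001, -0.0]
contact_force: [0.3, -0.1, 0.2]
opening: 0.499
finger_force: 0.0
```

>>> step_arm --increments '[[[0,0,0],[0,0,0]],[[0,0,0],[0,0,0]],[[0,0,0],[0,0,0]],[[0,0,0],[0,0,0]],[[0,0,0],[0,0,0]],[[0,0,0],[0,0,0]]]' --fingers -1

```text
time: 8.43
eef_pos: [0.433, 0.169, 0.0054]
tcp_rot: [0.997, 0.076, 0.001, -0.0]
contact_force: [-1.4, -0.8, 6.0]
opening: 0.171
finger_force: 40.0
```

```bash
python3 look.py 6
```

```text
pos [0.433  0.169  0.0054] yaw_y -1.418 q [ 0.15  0.15  2.21 -0.    0.77  1.57] open 0.171 F [-1.4 -0.8  6. ] ff 40.042534198187525 t 8.4333
```

>>> step_arm --increments '[[[0,0,20],[0,0,0]],[[0,0,30],[0,0,0]],[[11,-36,20],[0,0,-0.02]],[[11,-36,0],[0,0,-0.02]],[[11,-36,0],[0,0,-0.02]],[[11,-36,0],[0,0,-0.02]],[[11,-36,0],[0,0,-0.01]],[[11,-36,0],[0,0,0]]]'

```text
time: 9.1
eef_pos: [0.4979, -0.048, 0.0738]
tcp_rot: [1.0, 0.031, -0.0, -0.0]
contact_force: [0.0, 0.6, -0.7]
opening: 0.172
finger_force: 39.3
```

>>> step_arm --increments '[[[11,-36,0],[0,0,0]],[[11,-36,0],[0,0,0]],[[9,-36,0],[0,0,0]],[[0,0,0],[0,0,0]],[[0,0,0],[0,0,0]],[[0,0,0],[0,0,0]]]'

```text
time: 9.6
eef_pos: [0.5282, -0.1539, 0.0733]
tcp_rot: [1.0, 0.031, -0.001, -0.001]
contact_force: [-0.9, 0.1, -0.9]
opening: 0.168
finger_force: 39.4
```

```bash
python3 look.py 7 scene
```

```text
pos [ 0.5282 -0.1539  0.0733] yaw_y -1.509 q [-0.47  0.2   1.99  0.    0.95  1.04] open 0.168 F [-0.9  0.1 -0.9] ff 39.37183927904698 t 9.6
scene tcp px [242.5 173. ]
crop origin [202 132]
```

View pics/scene7z.png

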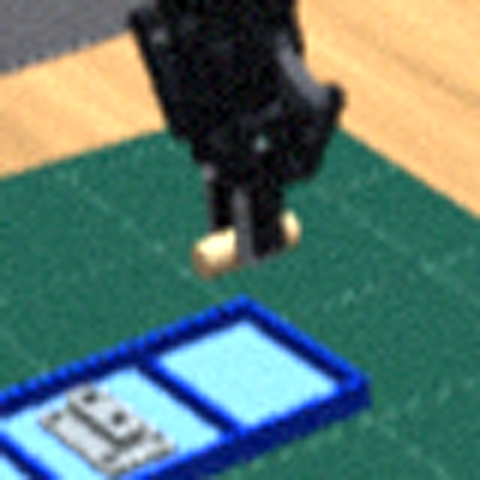

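The steel plate sits flat in the blue middle pocket. The beech dowel is level and centred in the fingers, and the near pocket's floor centre is at about scene pixel (242.6,193.8).

```bash
python3 -c "
from h import *
print(p2w('scene',242.6,193.8,.004), w2p('scene',[.530,-.159,.004]))
from fit import *
c=np.array([.604,-.154]);
S=cv2.imread('pics/scene0.png');g=cv2.cvtColor(S,cv2.COLOR_BGR2HSV)
# pale floors of the trays: pixel centroid of each pocket
for n,(q,lo,hi) in dict(blue=((.604,-.154,.065),(85,40,120),(115,170,255)),yellow=((.598,.138,-.25),(20,60,150),(40,200,255))).items():
    m=cv2.inRange(g,lo,hi); k,l,st,ce=cv2.connectedComponentsWithStats(m)
    for i in range(1,k):
        if st[i,4]>150: print(n,st[i],ce[i].round(1),p2w('scene',*ce[i],.004).round(4))
"
```

```text
[ 0.52800503 -0.1627892   0.004     ] [242.68456    194.60724287]
blue [229 186  29  17 274] [242.9 193.7] [ 0.5272 -0.1627  0.004 ]
blue [202 193  36  22 430] [219.6 203.4] [ 0.6026 -0.1574  0.004 ]
blue [180 204  31  20 351] [195.1 213.5] [ 0.6766 -0.1526  0.004 ]
yellow [300 242  38  27 599] [317.9 255.1] [0.527  0.1608 0.004 ]
yellow [264 248  46  32 886] [286.4 263.4] [0.5997 0.1423 0.004 ]
yellow [236 257  37  31 718] [253.9 272. ] [0.6715 0.1238 0.004 ]
```

>>> step_arm --increments '[[[1,-5,-20],[0,0,0]],[[0,0,-20],[0,0,0]],[[0,0,-14],[0,0,0]],[[0,0,-6],[0,0,0]],[[0,0,-3],[0,0,0]],[[0,0,0],[0,0,0]],[[0,0,0],[0,0,0]]]'

```text
time: 10.23
eef_pos: [0.5305, -0.159, 0.0118]
tcp_rot: [0.999, 0.032, 0.001, 0.0]
contact_force: [-0.9, -0.1, 0.7]
opening: 0.165
finger_force: 39.4
```

>>> step_arm --increments '[[[0,0,0],[0,0,0]],[[0,0,0],[0,0,0]],[[0,0,0],[0,0,0]],[[0,0,5],[0,0,0]],[[0,0,25],[0,0,0]],[[0,0,30],[0,0,0]],[[0,0,0],[0,0,0]],[[0,0,0],[0,0,0]]]' --fingers -0.3

```text
time: 10.9
eef_pos: [0.5319, -0.1603, 0.074]
tcp_rot: [1.0, 0.031, 0.003, 0.001]
contact_force: [0.0, -0.2, -0.1]
opening: 0.348
finger_force: 0.0
```

```bash
python3 look.py 8
```

```text
pos [ 0.5319 -0.1603  0.074 ] yaw_y -1.508 q [-0.48  0.21  1.98  0.    0.94  1.03] open 0.348 F [ 0.  -0.2 -0.1] ff 0.0 t 10.9
```

>>> step_arm --increments '[[[-20,-30,0],[0,0,0]],[[-20,-30,0],[0,0,0]],[[-20,-31,0],[0,0,0]],[[-20,-31,0],[0,0,0]],[[-20,-31,-5],[0,0,0]],[[0,0,-5],[0,0,0]],[[0,0,0],[0,0,0]],[[0,0,0],[0,0,0]]]' --fingers 0.1

```text
time: 11.57
eef_pos: [0.4293, -0.3113, 0.0598]
tcp_rot: [1.0, 0.031, -0.001, -0.001]
contact_force: [-0.5, 0.3, -0.4]
opening: 0.549
finger_force: 0.0
```

```bash
python3 look.py 9 scene
```

```text
pos [ 0.4293 -0.3113  0.0598] yaw_y -1.509 q [-0.82  0.18  2.05  0.    0.92  0.69] open 0.549 F [-0.5  0.3 -0.4] ff 0.0 t 11.5667
scene tcp px [244.2 147.4]
crop origin [204 107]
```

View pics/scene9z.png

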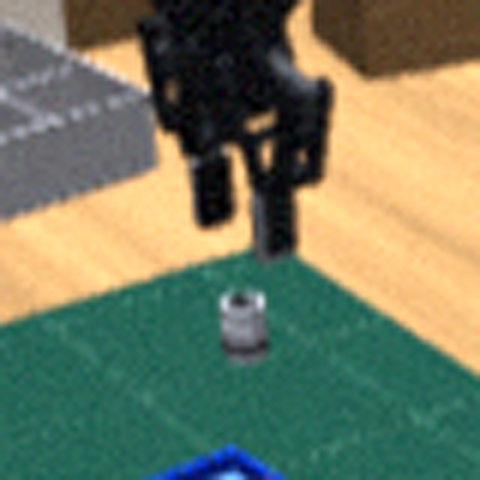

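The tips straddle the chrome socket, whose axis is at about scene x pixel 244. I'll lower and grasp it.

>>> step_arm --increments '[[[3,-2,-10],[0,0,0]],[[0,0,-15],[0,0,0]],[[0,0,-15],[0,0,0]],[[0,0,-10],[0,0,0]],[[0,0,-4],[0,0,0]],[[0,0,0],[0,0,0]],[[0,0,0],[0,0,0]]]'

```text
time: 12.2
eef_pos: [0.4334, -0.3141, 0.007]
tcp_rot: [0.999, 0.032, -0.0, -0.0]
contact_force: [-0.3, -0.1, 0.8]
opening: 0.547
finger_force: 0.0
```

>>> step_arm --increments '[[[0,0,0],[0,0,0]],[[0,0,0],[0,0,0]],[[0,0,0],[0,0,0]],[[0,0,0],[0,0,0]],[[0,0,0],[0,0,0]],[[0,0,0],[0,0,0]]]' --fingers -1

```text
time: 12.7
eef_pos: [0.4337, -0.315, 0.0081]
tcp_rot: [1.0, 0.031, 0.001, 0.001]
contact_force: [-0.4, 0.9, 5.6]
opening: 0.261
finger_force: 39.5
```

```bash
python3 look.py 10
```

```text
pos [ 0.4337 -0.315   0.0081] yaw_y -1.508 q [-0.82  0.28  2.04  0.    0.81  0.69] open 0.261 F [-0.4  0.9  5.6] ff 39.47674512863159 t 12.7
```

>>> step_arm --increments '[[[0,0,20],[0,0,0]],[[0,0,30],[0,0,0]],[[30,20,25],[0,0,0]],[[30,21,0],[0,0,0]],[[30,21,0],[0,0,0]],[[30,21,0],[0,0,0]],[[30,21,0],[0,0,0]],[[30,21,0],[0,0,0]]]'

```text
time: 13.37
eef_pos: [0.612, -0.1889, 0.0799]
tcp_rot: [1.0, 0.031, -0.001, -0.0]
contact_force: [0.6, -1.3, 0.6]
opening: 0.257
finger_force: 39.3
```

>>> step_arm --increments '[[[32,21,0],[0,0,0]],[[32,20,0],[0,0,0]],[[0,0,0],[0,0,0]],[[0,0,0],[0,0,0]],[[0,0,0],[0,0,0]]]'

```text
time: 13.78
eef_pos: [0.6745, -0.1491, 0.0794]
tcp_rot: [1.0, 0.032, -0.001, -0.0]
contact_force: [-0.5, 0.0, -1.1]
opening: 0.259
finger_force: 39.3
```

```bash
python3 look.py 11 scene
```

```text
pos [ 0.6745 -0.1491  0.0794] yaw_y -1.508 q [-0.36  0.47  1.63 -0.    1.04  1.14] open 0.259 F [-0.5  0.  -1.1] ff 39.302693009376526 t 13.7833
scene tcp px [192.5 188.7]
crop origin [152 148]
```

View pics/scene11z.png

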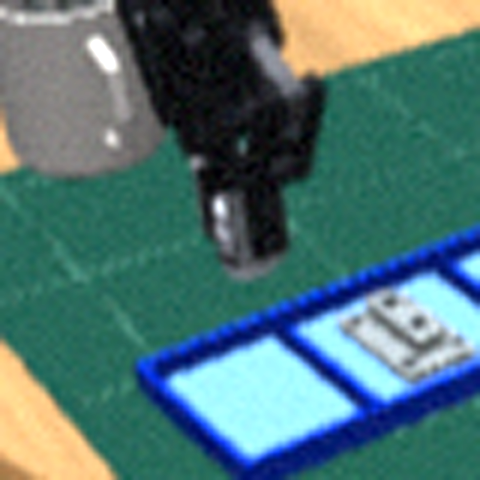

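The chrome socket is held upright over the empty far pocket, whose floor centre is at about scene pixel (195,214).

>>> step_arm --increments '[[[3,0,-20],[0,0,0]],[[0,0,-20],[0,0,0]],[[0,0,-15],[0,0,0]],[[0,0,-7],[0,0,0]],[[0,0,-4],[0,0,0]],[[0,0,0],[0,0,0]],[[0,0,0],[0,0,0]]]'

```text
time: 14.42
eef_pos: [0.6788, -0.1498, 0.0155]
tcp_rot: [1.0, 0.031, 0.0, 0.0]
contact_force: [0.3, 0.0, -0.8]
opening: 0.257
finger_force: 39.3
```

```bash
python3 look.py 12
```

```text
pos [ 0.6788 -0.1498  0.0155] yaw_y -1.509 q [-0.36  0.56  1.64 -0.    0.95  1.15] open 0.257 F [ 0.3  0.  -0.8] ff 39.30742084980011 t 14.4167
```

>>> step_arm --increments '[[[0,0,-1],[0,0,0]],[[0,0,-1],[0,0,0]],[[0,0,0],[0,0,0]],[[0,0,0],[0,0,0]]]'

```text
time: 14.75
eef_pos: [0.6788, -0.1493, 0.0133]
tcp_rot: [1.0, 0.031, 0.0, 0.0]
contact_force: [0.4, -0.3, -1.1]
opening: 0.259
finger_force: 39.3
```

>>> step_arm --increments '[[[0,0,0],[0,0,0]],[[0,0,0],[0,0,0]],[[0,0,0],[0,0,0]],[[0,0,5],[0,0,0]],[[0,0,20],[0,0,0]],[[0,0,30],[0,0,0]],[[0,0,30],[0,0,0]],[[0,0,0],[0,0,0]]]' --fingers -0.1

```text
time: 15.42
eef_pos: [0.683, -0.1509, 0.1066]
tcp_rot: [0.999, 0.031, 0.006, 0.003]
contact_force: [1.4, -1.0, 1.6]
opening: 0.451
finger_force: 0.0
```

```bash
python3 look.py 13
```

```text
pos [ 0.683  -0.1509  0.1066] yaw_y -1.508 q [-0.36  0.45  1.61  0.    1.07  1.15] open 0.451 F [ 1.4 -1.   1.6] ff 0.0 t 15.4167
```

>>> step_arm --increments '[[[-18,34,0],[0,0,-0.05]],[[-18,34,0],[0,0,-0.05]],[[-18,34,0],[0,0,-0.05]],[[-18,34,0],[0,0,-0.05]],[[-18,34,0],[0,0,-0.05]],[[-18,34,0],[0,0,-0.05]],[[-18,34,0],[0,0,-0.05]],[[-18,34,0],[0,0,-0.05]]]' --fingers 0.0

```text
time: 16.08
eef_pos: [0.5335, 0.1241, 0.0982]
tcp_rot: [0.986, -0.169, 0.0, -0.0]
contact_force: [0.8, 0.2, -0.5]
opening: 0.501
finger_force: 0.0
```

>>> step_arm --increments '[[[-18,34,0],[0,0,0]],[[-18,34,0],[0,0,0]],[[-17,34,-10],[0,0,0]],[[-17,34,-10],[0,0,0]],[[-17,37,-10],[0,0,0]],[[0,0,-10],[0,0,0]],[[0,0,0],[0,0,0]],[[0,0,0],[0,0,0]]]'

```text
time: 16.75
eef_pos: [0.4473, 0.2953, 0.0575]
tcp_rot: [0.986, -0.168, -0.0, 0.0]
contact_force: [-0.2, -0.5, -0.6]
opening: 0.501
finger_force: 0.0
```

```bash
python3 look.py 14 scene
```

```text
pos [0.4473 0.2953 0.0575] yaw_y -1.907 q [ 0.39  0.2   2.03 -0.    0.91  2.3 ] open 0.501 F [-0.2 -0.5 -0.6] ff 0.0 t 16.75
scene tcp px [392.5 254.5]
crop origin [352 214]
```

View pics/scene14z.png

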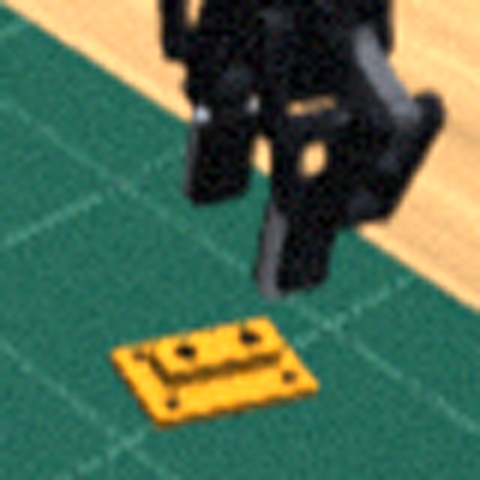

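```bash
python3 -c "
from fit import *
print(p2w('scene',387.9,271.1,.016), w2p('scene',[.452,.294,.016]))
P=box(.06,.036,0,.006)
for q in ([.452,.294,-.335],):
    c,s=np.cos(q[2]),np.sin(q[2]); B=P[[0,2,6,4]]; B=P[[1,3,7,5]]
    print(((w2p('scene',B@np.array([[c,s,0],[-s,c,0],[0,0,1]])+[q[0],q[1],0])-[352,214]+.5)*6).round())
"
```

```text
[0.45279005 0.29539149 0.016     ] [387.6559735  270.57530315]
[[265. 314.]
 [318. 381.]
 [158. 417.]
 [110. 347.]]
```

The brass plate's corners in the image match the model at (0.4525, 0.2945) to within half a pixel. I'll lower and grasp it by the rail.

>>> step_arm --increments '[[[5,0,-15],[0,0,0]],[[0,0,-15],[0,0,0]],[[0,0,-10],[0,0,0]],[[0,0,-6],[0,0,0]],[[0,0,-3],[0,0,0]],[[0,0,0],[0,0,0]],[[0,0,0],[0,0,0]]]'

```text
time: 17.38
eef_pos: [0.4531, 0.2953, 0.0093]
tcp_rot: [0.986, -0.168, 0.0, -0.0]
contact_force: [0.3, -0.8, -0.4]
opening: 0.498
finger_force: 0.0
```

```bash
python3 look.py 15
```

```text
pos [0.4531 0.2953 0.0093] yaw_y -1.909 q [ 0.39  0.29  2.03 -0.    0.82  2.3 ] open 0.498 F [ 0.3 -0.8 -0.4] ff 0.0 t 17.3833
```

>>> step_arm --increments '[[[0,0,-1.5],[0,0,0]],[[0,0,0],[0,0,0]]]'

```text
time: 17.55
eef_pos: [0.453, 0.2956, 0.0079]
tcp_rot: [0.986, -0.168, 0.0, -0.0]
contact_force: [-0.9, 0.0, 0.1]
opening: 0.499
finger_force: 0.0
```

>>> step_arm --increments '[[[0,0,0],[0,0,0]],[[0,0,0],[0,0,0]],[[0,0,0],[0,0,0]],[[0,0,0],[0,0,0]],[[0,0,0],[0,0,0]],[[0,0,0],[0,0,0]]]' --fingers -1

```text
time: 18.05
eef_pos: [0.453, 0.2957, 0.0078]
tcp_rot: [0.986, -0.168, 0.0, -0.0]
contact_force: [0.9, -0.1, 3.0]
opening: 0.149
finger_force: 41.7
```

>>> step_arm --increments '[[[0,0,20],[0,0,0]],[[0,0,30],[0,0,0]],[[0,0,15],[0,0,0.118]],[[25,-25,0],[0,0,0.118]],[[25,-25,0],[0,0,0.118]],[[25,-25,0],[0,0,0.118]],[[25,-25,0],[0,0,0.118]],[[25,-25,0],[0,0,0.118]]]'

```text
time: 18.72
eef_pos: [0.5777, 0.1691, 0.0714]
tcp_rot: [0.982, 0.187, -0.001, -0.0]
contact_force: [0.1, 0.1, -1.9]
opening: 0.145
finger_force: 41.2
```

>>> step_arm --increments '[[[23,-25,0],[0,0,0.118]],[[0,0,0],[0,0,0.118]],[[0,0,0],[0,0,0.118]],[[0,0,0],[0,0,0.118]],[[0,0,0],[0,0,0.118]],[[0,0,0],[0,0,0.118]],[[0,0,0],[0,0,0.118]],[[0,0,0],[0,0,0.118]]]'

```text
time: 19.38
eef_pos: [0.5997, 0.1453, 0.0711]
tcp_rot: [0.79, 0.613, -0.001, -0.001]
contact_force: [0.2, 0.2, -1.1]
opening: 0.148
finger_force: 41.2
```

>>> step_arm --increments '[[[0,0,0],[0,0,0]],[[0,0,0],[0,0,0]],[[0,0,0],[0,0,0]]]'

```text
time: 19.63
eef_pos: [0.6002, 0.1454, 0.0718]
tcp_rot: [0.792, 0.61, -0.0, -0.0]
contact_force: [0.6, -0.4, -1.0]
opening: 0.142
finger_force: 41.2
```

```bash
python3 look.py 16 scene
```

```text
pos [0.6002 0.1454 0.0718] yaw_y -0.259 q [ 0.07  0.34  1.83 -0.    0.98  0.33] open 0.142 F [ 0.6 -0.4 -1. ] ff 41.21826946735382 t 19.6333
scene tcp px [287.  239.5]
crop origin [246 199]
```

View pics/scene16z.png

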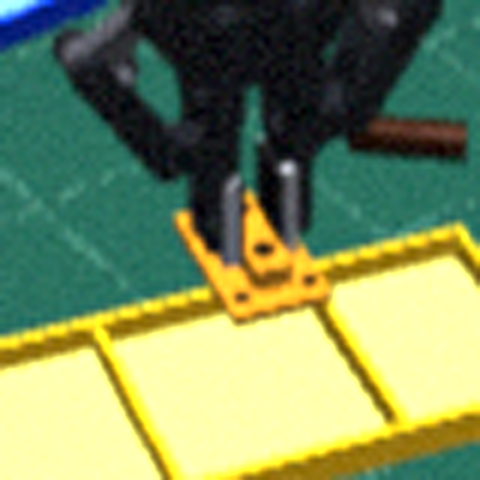

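The brass plate hangs level over the yellow middle pocket and is aligned with it. I'll lower and release it, then go to the dark dowel.

>>> step_arm --increments '[[[1,0,-20],[0,0,0]],[[0,0,-20],[0,0,0]],[[0,0,-11],[0,0,0]],[[0,0,-5],[0,0,0]],[[0,0,-2],[0,0,0]],[[0,0,0],[0,0,0]],[[0,0,0],[0,0,0]]]'

```text
time: 20.27
eef_pos: [0.6024, 0.1455, 0.0153]
tcp_rot: [0.792, 0.611, 0.001, 0.0]
contact_force: [-0.1, -0.1, -1.2]
opening: 0.145
finger_force: 41.2
```

>>> step_arm --increments '[[[0,0,0],[0,0,0]],[[0,0,0],[0,0,0]],[[0,0,0],[0,0,0]],[[0,0,5],[0,0,0]],[[0,0,20],[0,0,0]],[[0,0,35],[0,0,0]],[[0,0,0],[0,0,0]],[[0,0,0],[0,0,0]]]' --fingers -0.3

```text
time: 20.93
eef_pos: [0.6041, 0.1457, 0.0782]
tcp_rot: [0.792, 0.611, 0.003, 0.002]
contact_force: [-0.3, -0.3, -0.1]
opening: 0.349
finger_force: 0.0
```

```bash
python3 look.py 17 scene; python3 -c "
from fit import *
S=cv2.imread('pics/scene17.png')
for n,k,g in (('dark','dowel',[.458,.0595,-.77]),('beech','dowel',[.53,-.159,.065])):
    try: print(n,fit('scene',S,k,g,pad=5))
    except Exception as e: print(e)
"
```

```text
pos [0.6041 0.1457 0.0782] yaw_y -0.256 q [ 0.07  0.33  1.82 -0.    0.98  0.33] open 0.349 F [-0.3 -0.3 -0.1] ff 0.0 t 20.9333
scene tcp px [285.5 237.8]
crop origin [245 197]
dark (array([ 0.45773867,  0.05930338, -0.78554098]), np.float64(0.5094639078297672), np.float64(2.0106370405389433))
beech (array([ 0.53383888, -0.15420983, -0.22489963]), np.float64(0.7407873782452502), np.float64(3.835914192356869))
```

>>> step_arm --increments '[[[-29,-17,0],[0,0,0.117]],[[-29,-17,0],[0,0,0.117]],[[-29,-17,0],[0,0,0.117]],[[-29,-17,0],[0,0,0.117]],[[-29,-17,0],[0,0,0.117]],[[0,0,0],[0,0,0.117]],[[0,0,0],[0,0,0.117]],[[0,0,0],[0,0,0.117]]]' --fingers 0.0

```text
time: 21.65
eef_pos: [0.4548, 0.0602, 0.0731]
tcp_rot: [0.429, 0.903, -0.0, -0.001]
contact_force: [-0.3, -1.0, 0.5]
opening: 0.497
finger_force: 0.0
```

>>> step_arm --increments '[[[0,0,-10],[0,0,0.117]],[[0,0,-15],[0,0,0]],[[0,0,-10],[0,0,0]],[[0,0,0],[0,0,0]],[[0,0,0],[0,0,0]]]'

```text
time: 22.07
eef_pos: [0.4554, 0.0605, 0.0381]
tcp_rot: [0.378, 0.926, -0.001, -0.002]
contact_force: [0.1, -0.5, 0.6]
opening: 0.497
finger_force: 0.0
```

```bash
python3 look.py 18
```

```text
pos [0.4554 0.0605 0.0381] yaw_y 0.796 q [-0.09  0.08  2.22 -0.    0.85 -0.89] open 0.497 F [ 0.1 -0.5  0.6] ff 0.0 t 22.0667
```

>>> step_arm --increments '[[[2,-1,-14],[0,0,0]],[[0,0,-10],[0,0,0]],[[0,0,-6],[0,0,0]],[[0,0,-3],[0,0,0]],[[0,0,0],[0,0,0]],[[0,0,0],[0,0,0]]]'

```text
time: 22.57
eef_pos: [0.4586, 0.0595, 0.0064]
tcp_rot: [0.377, 0.926, -0.0, -0.0]
contact_force: [-0.0, -0.2, -0.3]
opening: 0.499
finger_force: 0.0
```

>>> step_arm --increments '[[[0,0,0],[0,0,0]],[[0,0,0],[0,0,0]],[[0,0,0],[0,0,0]],[[0,0,0],[0,0,0]],[[0,0,0],[0,0,0]],[[0,0,0],[0,0,0]]]' --fingers -1

```text
time: 23.07
eef_pos: [0.4592, 0.0594, 0.007]
tcp_rot: [0.377, 0.926, 0.0, 0.001]
contact_force: [-0.6, -0.5, 5.0]
opening: 0.171
finger_force: 40.1
```

```bash
python3 look.py 19
```

```text
pos [0.4592 0.0594 0.007 ] yaw_y 0.797 q [-0.09  0.15  2.22  0.    0.78 -0.89] open 0.171 F [-0.6 -0.5  5. ] ff 40.06160091608763 t 23.0667
```

>>> step_arm --increments '[[[0,0,20],[0,0,0]],[[0,0,30],[0,0,0]],[[0,0,15],[0,0,0.105]],[[17,26,0],[0,0,0.105]],[[17,26,0],[0,0,0.105]],[[17,26,0],[0,0,0.105]],[[19,26,0],[0,0,0.105]],[[0,0,0],[0,0,0]]]'

```text
time: 23.73
eef_pos: [0.5313, 0.1667, 0.0717]
tcp_rot: [0.121, 0.993, 0.001, 0.002]
contact_force: [-0.3, -0.1, 0.0]
opening: 0.165
finger_force: 39.5
```

>>> step_arm --increments '[[[0,0,0],[0,0,0]],[[0,0,0],[0,0,0]],[[0,0,-20],[0,0,0]],[[0,0,0],[0,0,0]],[[0,0,0],[0,0,0]]]'

```text
time: 24.15
eef_pos: [0.5266, 0.1624, 0.05]
tcp_rot: [0.125, 0.992, -0.001, -0.002]
contact_force: [-1.0, 0.4, -0.5]
opening: 0.168
finger_force: 39.5
```

```bash
python3 look.py 20 scene; python3 -c "
from h import *
S=cv2.imread('pics/scene20.png')
# dark brown dowel ends versus gripper: brown pixels (red above blue, dark)
f=S.astype(int); m=((f[:,:,2]-f[:,:,0]>12)&(f[:,:,2]-f[:,:,1]>8)&(f.sum(2)<260)).astype(np.uint8)
u,v=w2p('scene',readout.get_state()['eef_pos']).astype(int); mm=m*0; mm[v-25:v+25,u-25:u+25]=m[v-25:v+25,u-25:u+25]
p=np.argwhere(mm)[:,::-1]; print(len(p),p.min(0),p.max(0)); print(sorted(map(tuple,p.tolist()))[:60])
q=readout.get_state()['eef_pos']
for s in(-.024,.024): print(w2p('scene',q+np.array([np.cos(-.249)*s,np.sin(-.249)*s,.0])))
"
```

```text
pos [0.5266 0.1624 0.05  ] yaw_y 1.32 q [ 0.12  0.24  2.   -0.    0.91 -1.2 ] open 0.168 F [-1.   0.4 -0.5] ff 39.51354157179594 t 24.15
scene tcp px [319.3 239. ]
crop origin [279 198]
159 [294 234] [338 262]
[(294, 245), (294, 246), (294, 247), (295, 245), (295, 246), (295, 247), (296, 245), (296, 246), (296, 247), (297, 247), (297, 248), (298, 248), (298, 249), (298, 250), (299, 244), (299, 245), (299, 250), (299, 251), (300, 244), (300, 245), (300, 251), (300, 252), (300, 253), (301, 243), (301, 244), (301, 245), (301, 253), (301, 254), (302, 243), (302, 244), (302, 245), (302, 254), (302, 255), (302, 256), (303, 243), (303, 244), (303, 245), (303, 256), (303, 257), (303, 258), (304, 243), (304, 244), (304, 257), (304, 258), (304, 259), (305, 242), (305, 243), (305, 244), (305, 259), (305, 260), (306, 242), (306, 243), (306, 244), (306, 260), (306, 261), (306, 262), (307, 242), (307, 243), (307, 244), (307, 262)]
[329.11850068 236.29697201]
[308.8504156  241.43044464]
```

>>> step_arm --increments '[[[2,1,-15],[0,0,0]],[[0,0,-12],[0,0,0]],[[0,0,-6],[0,0,0]],[[0,0,-4],[0,0,0]],[[0,0,-1],[0,0,0]],[[0,0,0],[0,0,0]],[[0,0,0],[0,0,0]]]'

```text
time: 24.78
eef_pos: [0.5309, 0.1645, 0.0138]
tcp_rot: [0.124, 0.992, 0.0, 0.0]
contact_force: [-0.9, -0.9, -0.3]
opening: 0.169
finger_force: 39.5
```

```bash
python3 look.py 21
```

```text
pos [0.5309 0.1645 0.0138] yaw_y 1.322 q [ 0.12  0.31  1.99 -0.    0.84 -1.2 ] open 0.169 F [-0.9 -0.9 -0.3] ff 39.52108830213547 t 24.7833
```

Now I'll lower the last millimetre, release, rise and back away so both trays are in view.

>>> step_arm --increments '[[[0,0,-1.5],[0,0,0]],[[0,0,0],[0,0,0]],[[0,0,0],[0,0,0]]]'

```text
time: 25.03
eef_pos: [0.5308, 0.1645, 0.0121]
tcp_rot: [0.124, 0.992, 0.0, 0.0]
contact_force: [0.2, 0.5, -0.2]
opening: 0.166
finger_force: 39.5
```

>>> step_arm --increments '[[[0,0,0],[0,0,0]],[[0,0,0],[0,0,0]],[[0,0,0],[0,0,0]],[[0,0,5],[0,0,0]],[[0,0,25],[0,0,0]],[[0,0,35],[0,0,0]],[[0,0,40],[0,0,0]],[[0,0,40],[0,0,0]]]' --fingers -0.3

```text
time: 25.7
eef_pos: [0.5298, 0.1644, 0.1582]
tcp_rot: [0.124, 0.992, -0.0, -0.001]
contact_force: [0.7, 0.0, -0.5]
opening: 0.35
finger_force: 0.0
```

>>> step_arm --increments '[[[-10,38,5],[0,0,0]],[[-10,38,5],[0,0,0]],[[-10,38,5],[0,0,0]],[[-10,38,5],[0,0,0]],[[-10,38,5],[0,0,0]],[[-10,38,5],[0,0,0]],[[0,30,0],[0,0,0]],[[0,0,0],[0,0,0]]]'

```text
time: 26.37
eef_pos: [0.4695, 0.4274, 0.188]
tcp_rot: [0.122, 0.993, 0.002, 0.001]
contact_force: [-1.2, -0.4, 0.3]
opening: 0.352
finger_force: 0.0
```

>>> step_arm --increments '[[[-20,20,0],[0,0,0]],[[-20,20,0],[0,0,0]],[[-20,20,0],[0,0,0]],[[-20,20,0],[0,0,0]],[[0,0,0],[0,0,0]],[[0,0,0],[0,0,0]]]'

```text
time: 26.87
eef_pos: [0.3898, 0.5027, 0.187]
tcp_rot: [0.123, 0.992, -0.0, 0.0]
contact_force: [0.0, -0.7, -0.5]
opening: 0.345
finger_force: 0.0
```

```bash
python3 look.py 22 scene top; python3 -c "
import cv2,numpy as np
t=cv2.imread('pics/top22.png')[145:255,170:405];s=cv2.imread('pics/scene22.png')[145:300,165:425]
t=cv2.resize(t,(620,290),interpolation=cv2.INTER_CUBIC);s=cv2.resize(s,(500,298),interpolation=cv2.INTER_CUBIC)
o=np.zeros((590,620,3),np.uint8);o[:290]=t;o[292:590,:500]=s
cv2.imwrite('pics/fin.png',np.clip(o*1.4,0,255).astype(np.uint8))"
```

```text
pos [0.3898 0.5027 0.187 ] yaw_y 1.324 q [ 0.75  0.24  1.72 -0.    1.19 -0.57] open 0.345 F [ 0.  -0.7 -0.5] ff 0.0 t 26.8667
scene tcp px [532.3 246.1]
crop origin [479 206]
top tcp px [ 93.1 258.4]
crop origin [ 53 218]
```

View pics/fin.png

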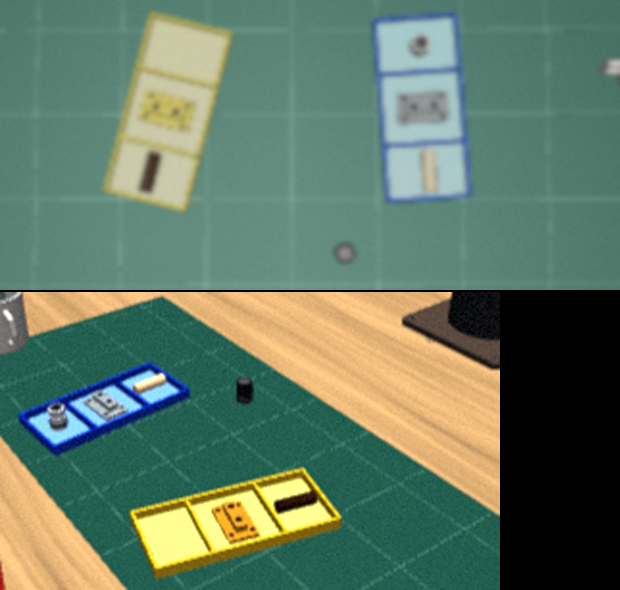

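The final view shows the steel plate, beech dowel and upright chrome socket in the blue tray, and the brass plate and dark dowel in the yellow tray. The black socket, at about (344,252) in the composite, is undisturbed. I'll check numerically that both dowels lie flat on the pocket floors.

Run:
```python
from fit import *
S=cv2.imread("pics/scene22.png"); T=cv2.imread("pics/top22.png")
def seg(im,c,dark,w):
    a=np.array(c).astype(int)-w; cr=im[a[1]:a[1]+2*w+1,a[0]:a[0]+2*w+1].astype(int)
    m=(cr.sum(2)<200) if dark else (cr[:,:,2]>cr[:,:,0]+10)
    k,l,st,ce=cv2.connectedComponentsWithStats(m.astype(np.uint8)); i=1+np.argmax(st[1:,4]) 
    p=np.argwhere(l==i)[:,::-1]+a; r=cv2.minAreaRect(p.astype(np.float32)); b=cv2.boxPoints(r)
    return st[i,4],p.mean(0).round(1),np.round(r[1],1),b.round(1).tolist()
for n,q,dk in(("beech",[.530,-.159,.063],0),("dark",[.531,.1645,-.249],1)):
    for cam,im in(("scene",S),("top",T)):
        ctr=w2p(cam,[q[0],q[1],.012]); print(n,cam,"pred",ctr.round(1),seg(im,ctr,dk,12))
        for tilt in(0,.2,-.2):
            d=np.array([np.cos(q[2]),np.sin(q[2]),tilt]); d/=np.linalg.norm(d)
            z=.012+abs(d[2])*.024
            print("  tilt",tilt,[w2p(cam,np.array([q[0],q[1],z])+s*.024*d).round(1).tolist() for s in(-1,1)])
```

```text
beech scene pred [242.5 192.1] (np.int32(83), array([242.6, 191.9]), array([ 5. , 17.1]), [[233.60000610351562, 193.0], [249.3000030517578, 186.39999389648438], [251.3000030517578, 191.10000610351562], [235.5, 197.60000610351562]])
  tilt 0 [[249.6, 189.2], [235.2, 195.1]]
  tilt 0.2 [[249.5, 189.3], [235.1, 192.1]]
  tilt -0.2 [[249.3, 186.3], [235.3, 195.0]]
beech top pred [332.2 210.7] (np.int32(70), array([332.1, 208.9]), array([14.,  4.]), [[330.0, 202.0], [334.0, 202.0], [334.0, 216.0], [330.0, 216.0]])
  tilt 0 [[332.8, 218.6], [331.6, 202.9]]
  tilt 0.2 [[332.8, 218.4], [332.0, 202.8]]
  tilt -0.2 [[333.1, 218.2], [331.7, 203.1]]
dark scene pred [317.7 253.9] (np.int32(158), array([319.2, 252.8]), array([13.6, 22.7]), [[306.0, 255.89999389648438], [322.70001220703125, 240.39999389648438], [331.8999938964844, 250.39999389648438], [315.29998779296875, 265.79998779296875]])
  tilt 0 [[327.6, 251.3], [307.7, 256.5]]
  tilt 0.2 [[327.4, 251.3], [308.0, 253.1]]
  tilt -0.2 [[327.6, 248.0], [307.9, 256.5]]
dark top pred [226.5 210.5] (np.int32(50), array([226.5, 209.7]), array([ 3.4, 13.6]), [[223.3000030517578, 215.8000030517578], [226.60000610351562, 202.60000610351562], [229.89999389648438, 203.5], [226.60000610351562, 216.60000610351562]])
  tilt 0 [[224.5, 218.1], [228.5, 202.9]]
  tilt 0.2 [[224.6, 217.9], [228.2, 202.8]]
  tilt -0.2 [[224.2, 217.7], [228.5, 203.1]]
```

```bash
python3 -c "
from plant import sign_off
print(sign_off())"
```

```text
the job is handed in; nothing more can be done
None
```

Both kits are made up and handed in at about 27 s on the robot's clock; the final pictures show each plate flat, rail up, in its middle pocket, the dowels lying and the chrome socket standing in end pockets, and I never went near the black socket, mug or screwdriver.

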